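# Shunt the sleeve to the reader corner of a shuttle tray

### The job

The three steel parts stand on carrier plates in a two-by-two shuttle tray with one empty place; bring the tall round sleeve into the corner with the black reader block by sliding the carriers one at a time. First slide the square block's carrier fully into the empty corner, then the hexagonal part's carrier out of the reader corner fully into the place the square block left, then the sleeve's carrier fully home into the reader corner. Slide only: never lift or tip a carrier, let everything go at the end, and leave the bin, carton and can alone.

Things in the scene. Friction and masses are not known exactly. Their poses are not given: they have to be found in the camera images.
- tray: Square grey tray bolted down, 188 x 188 mm outside, 172 x 172 mm inside, walls 16 mm high, floor 5 mm thick, no dividers. Origin: centre of its underside on the table; x, y parallel to its walls, z up. Four places centred at x, y = +-43 mm; a carrier fully home touches two walls, its centre at 44 mm in x and y. The reader is at the (+x, +y) corner; the (-x, -y) place is empty at the start.
- reader (a point): Black reader block, 34 x 50 mm and 22 mm high (27 mm with a steel strip on top), fixed by two 18 mm high steel straps to the outside of the tray's (+x, +y) corner; the point is its centre. Small flat steel lugs, under 10 mm high, lie outside the tray's -x and -y walls.
- sleeve_mid (a point): Plain steel round sleeve, diameter 32 mm, 60 mm high (tallest), standing fixed on the middle of an 84 x 84 x 14 mm aluminium carrier plate (plate top 19 mm above the table); one loose rigid piece, 0.3 to 0.6 kg, slides under a few newtons. Point: the part's middle, 49 mm above the table; x, y parallel to the plate's sides. Starts in one of the two places beside the reader place.
- hexnut_mid (a point): Plain steel hexagonal part, 34 mm across flats (two face +x and -x), 40 mm high, standing fixed on the middle of an 84 x 84 x 14 mm aluminium carrier plate (plate top 19 mm above the table); one loose rigid piece, 0.3 to 0.6 kg, slides under a few newtons. Point: the part's middle, 39 mm above the table; x, y parallel to the plate's sides. Starts in the reader place.
- square_mid (a point): Plain steel square block with round ports, 36 x 36 mm, 40 mm high, standing fixed on the middle of an 84 x 84 x 14 mm aluminium carrier plate (plate top 19 mm above the table); one loose rigid piece, 0.3 to 0.6 kg, slides under a few newtons. Point: the part's middle, 39 mm above the table; x, y parallel to the plate's sides. Starts in the other place beside the reader place.
- bin_mid (a point): Bystander: open blue plastic bin 160 x 110 x 70 mm, standing beside the tray; the point is its centre, half-way up.
- carton_mid (a point): Bystander: small cardboard carton 100 x 80 x 60 mm; the point is its centre, half-way up.
- can_mid (a point): Bystander: upright black can, 66 mm in diameter, 100 mm high; the point is its centre, half-way up.
Things that resemble listed ones, but are neither listed nor needed, are in the scene too. What is shaped like the part that bears square_mid but pink is not meant.

How it is judged:
By the outcome, as a careful person would: the job done as asked, in the order asked, and still so for the second after the job is handed in, with the robot touching nothing.
It also fails if it takes over 48 s, if anything falls off the work surface, if the arm or the gripper's body presses on something with over 40 N, if the wrist force passes 120 N, or if a joint passes its speed limit or range.

### The arm

A 6-joint arm with a two-finger parallel gripper is mounted at the origin on the work surface. World frame = base frame: x ahead of the robot, y to its left, z up, the work surface at z = 0. Lengths are in mm, angles in rad, forces in N, time in s.
With the tool pointing down it reaches from about 350 to 775 mm from the base axis. Payload 7.3 kg.
Tool frame: the origin (TCP) lies at the very end of the fingers, on their centre line; the grasp point (between the pads) lies 19 mm behind it; z points along the fingers, y is the line along which they close (so a half turn about z gives the same grasp; the last joint's range is limited). The gripper opens to 92 mm and grips with 3 to 60 N. Pads are 19 mm wide; open, the fingers measure 130 mm over their backs; the gripper's body (75 mm by 190 mm) begins 47 mm behind the grasp point.
Start: joints at [0.987, 0.342, 1.524, -0, 1.275, -0.146], TCP at [222.561, 475.512, 226.741] pointing down, gripper open.
Joint ranges: [-2.53, 2.53], [-0.77, 2.02], [0.04, 2.7], [-1, 4.14], [0.28, 2.66], [-3.11, 3.11]. Speed limits (rad/s): [2.57, 2.57, 3.14, 3.14, 3.14, 3.14].

### API

Orientations are given as [roll, pitch, yaw] about the fixed x, y, z axes, in that order (R = Rz(yaw) Ry(pitch) Rx(roll)).
In Python, from plant import * gives the robot as it stands.
- The arm moves only by the tool arm_command, never from a script. Its arguments are lists of equal length, an entry for each row: "gripper": the finger opening in mm, from 0 to 91.8; "dp": the shift along the tool's x, y, z in units of 25 mm (1.0 is 25 mm), a list of three; "twist": the turn about the tool's z in units of 5 degrees (1.0 is 5 degrees). A call has exactly 5 rows; each row shifts and turns the commanded pose from where the row before left it, along the tool's axes as they then stand; what a row does not reach is not made up. A row lasts 1/8 s, in which the tool goes at most 62.5 mm and 10.7 degrees, less where a joint would pass 70% of its speed; a pose out of reach is approached as far as the arm can. A call is refused whole if a number of a shift passes 1 or a number of a turn 1, either way. A call with a gripper value outside its range is refused whole. The fingers move at their own pace and stop on an object; the grip force is fixed at half the most. Time passes only in rows, so rows that do not move let the fingers close, or fill a call up. It gives the time, the measured TCP pose, the force, the opening and the grip force at its end, in the units of the state.
- get_obs(): the state, without advancing time (a new reading comes with each control period).
- capture(name): name is "scene" or "top" or "wrist"; returns the picture (400x640x3 uint8, red, green, blue); there is no depth.
- get_calibration(name): a dict with "mtx" (3x3 intrinsics, pixels), "dist_coeffs" ([k1, k2, p1, p2, k3] as OpenCV has them; the pictures are not rectified), "position" and "attitude" of the camera in the world; the wrist camera has in their place "mount" (4x4, takes a point from camera to tool coordinates, whose origin is the TCP and whose axes are the flange's). Camera axes: x right, y down, z forward; pixel columns grow to the right and rows downward; lengths in mm; the calibration is good to about 2 mm. A picture is of the moment at which its call begins: read the wrist's pose just before it. get_calibration takes no time and is no camera call.
- close_job(): hands the job in; it is judged then, once.
The state is a dict: "time": time; "joint_positions": joint angles; "dq": joint speeds; "tau": joint torques, N m; "tool_pos": TCP position; "tcp_rot": TCP orientation; "contact_force": force on the tool from outside, world axes, zero at the start; "moment": the same for the moment, N m; "grip_width": finger opening in mm; "finger_force": force on a finger pad.
Only numpy, scipy, OpenCV 4.12 (cv2) and the standard library are available. Lean on these libraries where they do the work, as an engineer would, in place of code of your own. Each camera call takes 0.05 s, during which the arm holds its last target. There are 200 camera calls.

## Working session

There is one attempt and no reset: what is moved stays moved. The work goes in short steps, Python scripts to look and compute and a tool call to move; the robot and the scene stay as the last step left them, time stands still between calls to the robot, and variables do not carry over. Pictures are saved under pics/ and viewed, at most 10 in all, crops included, and the job is handed in when it is done.

Besides the shell and the picture viewer there is one more tool, called after "Call:" by a JSON object that holds its "method" and its "body", one argument or row to a line. arm_command: Moves the arm, as the interface text tells. Its arguments: {"type":"object","properties":{"gripper":{"type":"array"},"dp":{"type":"array"},"twist":{"type":"array"}},"required":["gripper","dp","twist"]}

```bash
ls; mkdir -p pics
python3 - <<'E'
from plant import *
import cv2
o=get_obs();print(o)
for n in("scene","top","wrist"):
    cv2.imwrite(f"pics/{n}0.png",capture(n)[:,:,::-1]);c=get_calibration(n);print(n,c)
E
```

```text
pics
{'time': 0.0, 'joint_positions': array([ 9.86963900e-01,  3.42710379e-01,  1.52504493e+00, -2.30721924e-05,
        1.27536244e+00, -1.45988306e-01]), 'dq': array([ 0.00054215, -0.00106634, -0.00235381,  0.00051145, -0.00095274,
        0.00066947]), 'tau': array([ 1.62822944e-03, -4.31243563e+01, -2.44223714e+01,  7.19022285e-02,
        5.58769866e-02, -1.33258973e-04]), 'tool_pos': array([222.34577244, 475.13861918, 226.04161734]), 'tcp_rot': array([-3.14008058e+00, -2.00027593e-04,  2.70375512e+00]), 'contact_force': array([-0.41590971, -0.16928215,  0.52786685]), 'moment': array([-0.06020626, -0.01794097,  0.0001071 ]), 'finger_force': 0.0, 'grip_width': 91.69730024309222}
scene {'mtx': array([[379.59832403,   0.        , 323.87028212],
       [  0.        , 379.59832403, 190.89274959],
       [  0.        ,   0.        ,   1.        ]]), 'dist_coeffs': array([0.02428392, 0.        , 0.        , 0.        , 0.        ]), 'position': array([1221.99914465, -722.75428846,  755.85536582]), 'attitude': array([-2.1800684 , -0.01966151,  0.76254085])}
top {'mtx': array([[459.84863
[... 268 characters left out ...]
024465, 1449.64487818]), 'attitude': array([-2.99429643e+00, -2.98927744e-03, -1.59915563e+00])}
wrist {'mtx': array([[301.18173929,   0.        , 317.93936023],
       [  0.        , 301.18173929, 201.49199544],
       [  0.        ,   0.        ,   1.        ]]), 'dist_coeffs': array([0.01414001, 0.        , 0.        , 0.        , 0.        ]), 'mount': array([[-8.20822550e-05, -9.59820702e-01, -2.80613995e-01,
         7.71329409e+01],
       [ 9.99999676e-01,  1.45934589e-04, -7.91668526e-04,
        -1.11056241e-01],
       [ 8.00811128e-04, -2.80613969e-01,  9.59820379e-01,
        -1.57046921e+02],
       [ 0.00000000e+00,  0.00000000e+00,  0.00000000e+00,
         1.00000000e+00]])}
```

View pics/top0.png

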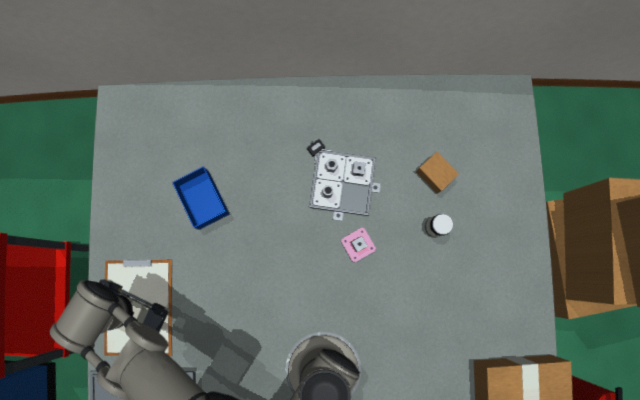

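View pics/scene0.png

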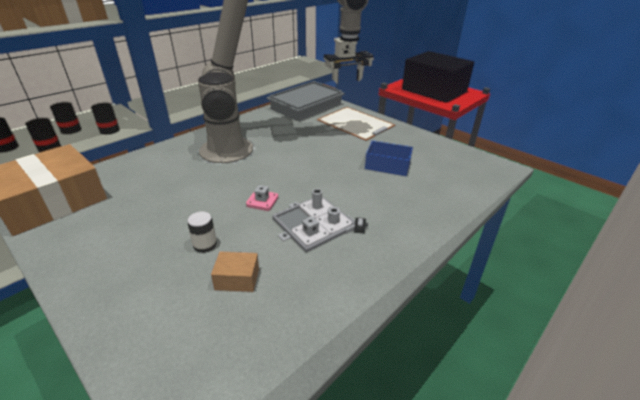

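The top view shows the tray centred near (343,183), with the reader at (316,147), the hex at (331,166) in the reader corner, the tall sleeve at (327,191) and the empty place at (357,199). There are two square candidates: (358,169) on a plain aluminium carrier in the tray, and (359,245) on a pink carrier outside it. The tray one fits the description and the pink one is the decoy. I'll confirm this up close with the wrist camera.

```bash
cat > h.py <<'E'
from plant import *
import numpy as np, cv2
from scipy.spatial.transform import Rotation as Rn
def cam(name,o=None):
    c=get_calibration(name)
    if name=="wrist":
        R=Rn.from_euler('xyz',o["tcp_rot"]).as_matrix();M=c["mount"]
        return c,R@M[:3,:3],R@M[:3,3]+o["tool_pos"]
    return c,Rn.from_euler('xyz',c["attitude"]).as_matrix(),np.array(c["position"])
def ray(name,px,z,o=None):
    c,R,p=cam(name,o)
    u=cv2.undistortPoints(np.float64(px).reshape(-1,1,2),c["mtx"],c["dist_coeffs"])[:,0]
    d=np.c_[u,np.ones(len(u))]@R.T
    return p+d*((z-p[2])/d[:,2])[:,None]
def proj(name,P,o=None):
    c,R,p=cam(name,o)
    q=(np.float64(P).reshape(-1,3)-p)@R
    return cv2.projectPoints(q,np.zeros(3),np.zeros(3),c["mtx"],c["dist_coeffs"])[0][:,0]
E
python3 - <<'E'
from h import *
np.set_printoptions(precision=1,suppress=True)
print("tray corners",ray("top",[[317,153],[375,157],[370,215],[310,208]],16))
print("lugs",ray("top",[[338,216],[376,187]],5),"reader",ray("top",[[316,147]],22))
print("bin,can,carton",ray("top",[[201,198],[440,225],[437,172]],70))
o=get_obs()
c=get_calibration("wrist");print(proj("wrist",[[480,-40,16]],o))
E
```

```text
tray corners [[ 677.1   -3.    16. ]
 [ 659.1 -188.7   16. ]
 [ 472.4 -164.    16. ]
 [ 499.9   24.    16. ]]
lugs [[ 473.4  -63.7    5. ]
 [ 563.2 -188.6    5. ]] reader [[695.4  -0.3  22. ]]
bin,can,carton [[ 532.7  356.1   70. ]
 [ 429.3 -370.1   70. ]
 [ 593.8 -371.8   70. ]]
[[100.2 448.3]]
```

```bash
cat >> h.py <<'E'
def plan(target,yaw_deg,n,o=None):
    o=o or get_obs();d=(np.array(target)-o["tool_pos"])/n
    y0=np.degrees(o["tcp_rot"][2]);t=(y0-yaw_deg+180)%360-180
    for i in range(n):
        y=np.radians(y0-t*i/n)
        c,s=np.cos(y),np.sin(y)
        print([round(v/25,2)+0. for v in (d[0]*c+d[1]*s,d[0]*s-d[1]*c,-d[2])],round(t/n/5,3),end=",\n" if i%5==4 else ", ")
E
python3 -c "
from h import *
plan([575,-57,160],82.5,25)"
```

```text
[np.float64(-0.87), np.float64(-0.53), np.float64(0.11)] 0.579, [np.float64(-0.9), np.float64(-0.49), np.float64(0.11)] 0.579, [np.float64(-0.92), np.float64(-0.44), np.float64(0.11)] 0.579, [np.float64(-0.94), np.float64(-0.39), np.float64(0.11)] 0.579, [np.float64(-0.96), np.float64(-0.35), np.float64(0.11)] 0.579,
[np.float64(-0.98), np.float64(-0.3), np.float64(0.11)] 0.579, [np.float64(-0.99), np.float64(-0.25), np.float64(0.11)] 0.579, [np.float64(-1.0), np.float64(-0.2), np.float64(0.11)] 0.579, [np.float64(-1.01), np.float64(-0.15), np.float64(0.11)] 0.579, [np.float64(-1.02), np.float64(-0.09), np.float64(0.11)] 0.579,
[np.float64(-1.02), np.float64(-0.04), np.float64(0.11)] 0.579, [np.float64(-1.02), np.float64(0.01), np.float64(0.11)] 0.579, [np.float64(-1.02), np.float64(0.06), np.float64(0.11)] 0.579, [np.float64(-1.02), np.float64(0.11), np.float64(0.11)] 0.579, [np.float64(-1.01), np.float64(0.16), np.float64(0.11)] 0.579,
[np.float64(-1.0), np.float64(0.21), np.float64(0.11)] 0.579, [np.float64(-0.99), np.float64(0.26), np.float64(0.11)] 0.579, [np.float64(-0.97), np.float64(0.31), np.float64(0.11)] 0.579, [np.float64(-0.96), np.float64(0.36), np.float64(0.11)] 0.579, [np.float64(-0.94), np.float64(0.41), np.float64(0.11)] 0.579,
[np.float64(-0.91), np.float64(0.46), np.float64(0.11)] 0.579, [np.float64(-0.89), np.float64(0.5), np.float64(0.11)] 0.579, [np.float64(-0.86), np.float64(0.55), np.float64(0.11)] 0.579, [np.float64(-0.83), np.float64(0.59), np.float64(0.11)] 0.579, [np.float64(-0.8), np.float64(0.63), np.float64(0.11)] 0.579,
```

Call:
{"method": "arm_command", "body": {
  "gripper": [54, 54, 54, 54, 54],
  "dp": [
    [-0.87, -0.53, 0],
    [-0.9, -0.49, 0],
    [-0.92, -0.44, 0],
    [-0.94, -0.39, 0],
    [-0.96, -0.35, 0]
  ],
  "twist": [0.58, 0.58, 0.58, 0.58, 0.58]
}}

```text
time: 0.78
tool_pos: [293.3, 368.3, 226.5]
tcp_rot: [-3.141, -0.0, 2.449]
contact_force: [0.5, -0.3, 0.3]
grip_width: 54.4
finger_force: 0.0
```

Call:
{"method": "arm_command", "body": {
  "gripper": [54, 54, 54, 54, 54],
  "dp": [
    [-0.98, -0.3, 0.1],
    [-0.99, -0.25, 0.1],
    [-1, -0.2, 0.1],
    [-1, -0.15, 0.1],
    [-1, -0.09, 0.1]
  ],
  "twist": [0.58, 0.58, 0.58, 0.58, 0.58]
}}

```text
time: 1.4
tool_pos: [363.1, 262.3, 214.0]
tcp_rot: [-3.141, -0.0, 2.196]
contact_force: [-0.1, 0.3, -0.3]
grip_width: 53.4
finger_force: 0.0
```

Call:
{"method": "arm_command", "body": {
  "gripper": [54, 54, 54, 54, 54],
  "dp": [
    [-1, -0.04, 0.1],
    [-1, 0.01, 0.1],
    [-1, 0.06, 0.1],
    [-1, 0.11, 0.1],
    [-1, 0.16, 0.1]
  ],
  "twist": [0.58, 0.58, 0.58, 0.58, 0.58]
}}

```text
time: 2.02
tool_pos: [432.5, 157.7, 201.5]
tcp_rot: [-3.141, -0.0, 1.943]
contact_force: [-0.2, 0.1, 0.4]
grip_width: 53.8
finger_force: 0.0
```

Call:
{"method": "arm_command", "body": {
  "gripper": [54, 54, 54, 54, 54],
  "dp": [
    [-1, 0.21, 0.1],
    [-0.99, 0.26, 0.1],
    [-0.97, 0.31, 0.1],
    [-0.96, 0.36, 0.1],
    [-0.94, 0.41, 0.1]
  ],
  "twist": [0.58, 0.58, 0.58, 0.58, 0.58]
}}

```text
time: 2.65
tool_pos: [502.7, 50.8, 188.9]
tcp_rot: [-3.141, -0.0, 1.69]
contact_force: [0.2, 0.4, -0.1]
grip_width: 54.2
finger_force: 0.0
```

Call:
{"method": "arm_command", "body": {
  "gripper": [54, 54, 54, 54, 54],
  "dp": [
    [-0.91, 0.46, 0.2],
    [-0.89, 0.5, 0.2],
    [-0.86, 0.55, 0.2],
    [-0.83, 0.59, 0.2],
    [-0.8, 0.63, 0.2]
  ],
  "twist": [0.58, 0.58, 0.58, 0.58, 0.58]
}}

```text
time: 3.28
tool_pos: [573.7, -55.8, 163.8]
tcp_rot: [-3.141, -0.0, 1.436]
contact_force: [0.5, -0.4, -0.1]
grip_width: 54.1
finger_force: 0.0
```

Run:
```python
from h import *
o=get_obs();im=capture("wrist");print(o["time"],o["tool_pos"],np.degrees(o["tcp_rot"]),o["grip_width"],abs(o["dq"]).max())
cv2.imwrite("pics/w1.png",im[:,:,::-1]);np.save("w1.npy",[o["tool_pos"],o["tcp_rot"]])
```

```text
3.275 [573.69217248 -55.81341474 163.80644146] [-1.79993481e+02 -5.88639139e-03  8.22531184e+01] 54.05962978924741 0.31734099355301737
```

View pics/w1.png

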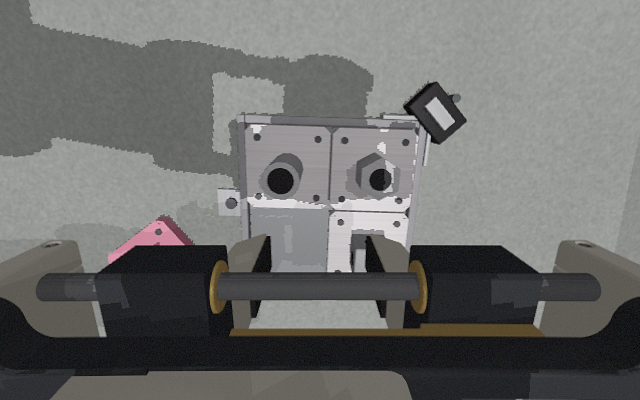

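The wrist view puts the tray in view with the reader at (437,112), the sleeve at (280,180), the hex at (378,178) and the square block between the fingers at (360,245). The pink decoy is outside the tray at (150,240). I'll back off toward −y so the fingers clear the tray.

Call:
{"method": "arm_command", "body": {
  "gripper": [54, 54, 54, 54, 54],
  "dp": [
    [-0.9, 0.3, 0],
    [-0.9, 0.3, 0],
    [-0.9, 0.3, 0],
    [0, 0, 0],
    [0, 0, 0]
  ],
  "twist": [0, 0, 0, 0, 0]
}}

```text
time: 3.95
tool_pos: [586.1, -124.5, 164.2]
tcp_rot: [-3.141, -0.0, 1.438]
contact_force: [-0.1, 0.7, 0.1]
grip_width: 54.0
finger_force: 0.0
```

Run:
```python
from h import *
o=get_obs();im=capture("wrist");print(o["time"],o["tool_pos"],np.degrees(o["tcp_rot"]),abs(o["dq"]).max())
cv2.imwrite("pics/w2raw.png",im[:,:,::-1]);np.save("w2.npy",[o["tool_pos"],o["tcp_rot"]])
cv2.imwrite("pics/w2.png",cv2.resize(im[20:270,160:480,::-1],None,fx=2.4,fy=2.4,interpolation=cv2.INTER_CUBIC))
```

```text
3.95 [ 586.14547128 -124.48685742  164.1946701 ] [-1.79984726e+02 -2.73679460e-02  8.23949169e+01] 0.016009185478185313
```

View pics/w2.png

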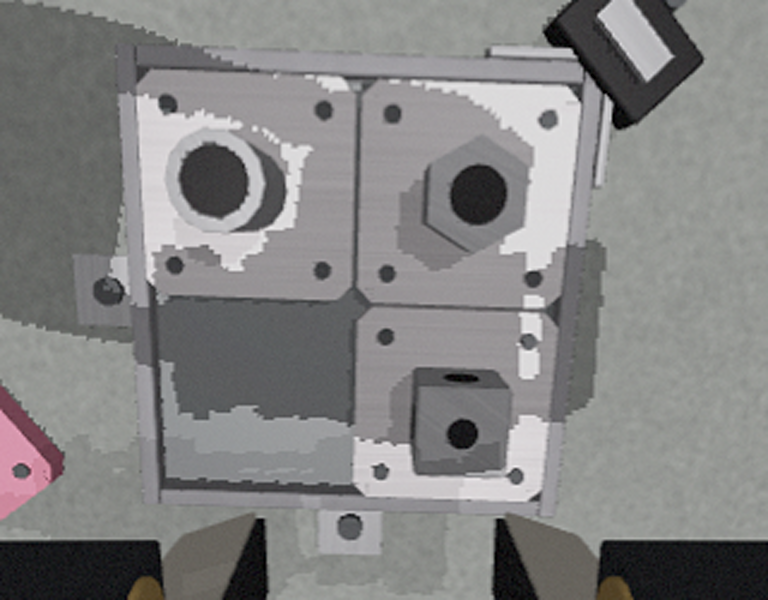

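Run:
```python
from h import *
np.set_printoptions(precision=1,suppress=True)
a=np.load("w2.npy");o=dict(tool_pos=a[0],tcp_rot=a[1])
f=lambda c:(np.float64(c)+.5)/2.4-.5+[160,20]
def sq(c,z):
    P=ray("wrist",f(c),z,o)[:,:2];m=P.mean(0)   # order TL TR BR BL ; TL->TR = tray +x
    d=(P[1]-P[0])+(P[2]-P[3]);e=(P[0]-P[3])+(P[1]-P[2])
    return m,np.degrees(np.arctan2(d[1],d[0])),np.degrees(np.arctan2(-e[0],e[1])),np.linalg.norm(d)/2,np.linalg.norm(e)/2
T=sq([(122,46),(598,70),(552,515),(145,503)],16);print("tray",*T)
H=dict(sleeve=[(168,104),(323,110),(322,270),(175,265)],hex=[(392,113),(547,119),(533,278),(387,273)],square=[(386,336),(528,341),(515,475),(380,470)])
for k,v in H.items():
    m,*r=sq(v,19);print(k,m,*r)
    t=np.radians(T[1]);R=np.array([[np.cos(t),np.sin(t)],[-np.sin(t),np.cos(t)]]);print("  in tray",R@(m-T[0]))
# tops
for k,p,z in(("sleeve",(215,180),79),("hex",(478,194),59),("square",(462,434),59)):print(k,ray("wrist",f([p]),z,o))
```

```text
tray [580.2 -79. ] -9.79690807926995 -9.728658166546408 182.62301443217868 184.15282215749573
sleeve [544.5 -29. ] -9.483716867443245 -9.538667062379206 59.53062794004873 59.903656309129545
  in tray [-43.6  43.1]
hex [629.5 -43.6] -9.645104574925869 -9.25909816377156 59.71997381174615 59.9097583421905
  in tray [42.6 43.3]
square [ 615.7 -127.9] -9.735303692841104 -9.930160480345235 59.66334245169857 59.41501193926501
  in tray [ 43.3 -42.2]
sleeve [[545.  -28.8  79. ]]
hex [[629.6 -43.5  59. ]]
square [[ 615.5 -128.3   59. ]]
```

The enlarged crop confirms the square block on its plain carrier at crop (460,425), inside the tray; the pink one is outside at the left edge. I have consistent poses and tray yaw ≈ −9.65°, so I'll descend on the square block.

Call:
{"method": "arm_command", "body": {
  "gripper": [54, 54, 54, 54, 54],
  "dp": [
    [0.014, 0.4, 0.9],
    [0.014, 0.4, 1],
    [0.014, 0.39, 1],
    [0, 0, 0.5],
    [0, 0, 0]
  ],
  "twist": [0.2, 0.21, 0, 0, 0]
}}

```text
time: 4.62
tool_pos: [615.1, -127.2, 78.6]
tcp_rot: [-3.14, -0.0, 1.403]
contact_force: [-0.5, -0.1, 0.5]
grip_width: 53.9
finger_force: 0.0
```

Run:
```python
from h import *
o=get_obs();im=capture("wrist");print(o["tool_pos"],np.degrees(o["tcp_rot"]))
cv2.imwrite("pics/w3.png",im[:,:,::-1])
plan([615.6,-128.1,29],80.35,1,o)
print(proj("wrist",[[615.6,-128.1,59],[615.6,-128.1,19]],o))
```

```text
[ 615.12258865 -127.17933564   78.56783944] [-1.79882265e+02 -2.39335745e-02  8.04061712e+01]
[np.float64(-0.03), np.float64(0.02), np.float64(1.98)] 0.011, [[321.10575696 239.46335391]
 [320.71419123 218.34530447]]
```

View pics/w3.png

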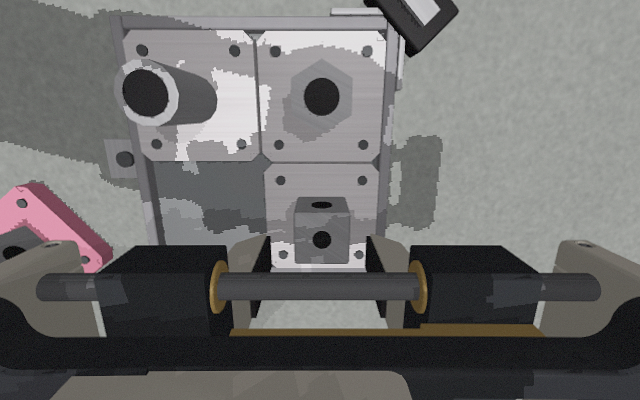

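The view shows the block's top hole at (321,240), matching the prediction, with the block centred between the fingers. I'll descend and grip.

Call:
{"method": "arm_command", "body": {
  "gripper": [54, 54, 54, 30, 25],
  "dp": [
    [-0.03, 0.02, 1],
    [0, 0, 0.98],
    [0, 0, 0],
    [0, 0, 0],
    [0, 0, 0]
  ],
  "twist": [0, 0, 0, 0, 0]
}}

```text
time: 5.3
tool_pos: [617.2, -129.0, 31.4]
tcp_rot: [3.139, 0.0, 1.403]
contact_force: [-0.0, 0.3, 0.4]
grip_width: 38.7
finger_force: 0.0
```

Call:
{"method": "arm_command", "body": {
  "gripper": [25, 25, 25, 25, 25],
  "dp": [
    [0, 0, 0],
    [0, 0, 0],
    [0, -0.2, 0],
    [0, -0.4, 0],
    [0, 0, 0]
  ],
  "twist": [0, 0, 0, 0, 0]
}}

```text
time: 5.92
tool_pos: [602.3, -126.6, 31.2]
tcp_rot: [3.138, 0.001, 1.403]
contact_force: [2.4, -2.0, 6.9]
grip_width: 36.1
finger_force: 30.0
```

Call:
{"method": "arm_command", "body": {
  "gripper": [25, 25, 25, 25, 25],
  "dp": [
    [0, -0.5, 0],
    [0, -0.6, 0],
    [0, -0.6, 0],
    [0, -0.5, 0],
    [0, -0.4, 0]
  ],
  "twist": [0, 0, 0, 0, 0]
}}

```text
time: 6.55
tool_pos: [539.3, -116.0, 31.3]
tcp_rot: [3.135, 0.001, 1.402]
contact_force: [5.2, -1.4, 6.7]
grip_width: 35.6
finger_force: 30.0
```

Call:
{"method": "arm_command", "body": {
  "gripper": [25, 25, 25, 25, 25],
  "dp": [
    [0, -0.2, 0],
    [0, -0.15, 0],
    [0, -0.08, 0],
    [0, 0, 0],
    [0, 0, 0]
  ],
  "twist": [0, 0, 0, 0, 0]
}}

```text
time: 7.18
tool_pos: [530.7, -114.6, 31.5]
tcp_rot: [3.132, 0.001, 1.402]
contact_force: [9.8, -0.7, 2.9]
grip_width: 35.8
finger_force: 30.0
```

Call:
{"method": "arm_command", "body": {
  "gripper": [25, 25, 25, 25, 25],
  "dp": [
    [0, -0.05, 0],
    [-0.05, -0.03, 0],
    [-0.05, 0, 0],
    [-0.04, 0, 0],
    [0, 0, 0]
  ],
  "twist": [0, 0, 0, 0, 0]
}}

```text
time: 7.8
tool_pos: [530.4, -115.3, 31.9]
tcp_rot: [3.128, -0.003, 1.401]
contact_force: [17.2, 12.7, 1.7]
grip_width: 36.0
finger_force: 30.0
```

Call:
{"method": "arm_command", "body": {
  "gripper": [54, 54, 54, 54, 54],
  "dp": [
    [0.08, 0.06, 0],
    [0, 0, 0],
    [0, 0, 0],
    [0, 0, -0.8],
    [0, 0, -1]
  ],
  "twist": [0, 0, 0, 0, 0]
}}

```text
time: 8.43
tool_pos: [524.8, -114.9, 74.3]
tcp_rot: [-3.139, -0.001, 1.402]
contact_force: [-0.2, 0.1, 0.1]
grip_width: 54.1
finger_force: 0.0
```

Call:
{"method": "arm_command", "body": {
  "gripper": [54, 54, 54, 54, 54],
  "dp": [
    [0, 0.5, -1],
    [0, 0.9, -1],
    [0, 0.7, -1],
    [0, 0, -0.5],
    [0, 0, 0]
  ],
  "twist": [0, 0, 0, 0, 0]
}}

```text
time: 9.05
tool_pos: [577.1, -123.7, 162.2]
tcp_rot: [-3.141, -0.0, 1.402]
contact_force: [-0.1, 0.3, -0.1]
grip_width: 54.0
finger_force: 0.0
```

Run:
```python
from h import *
o=get_obs();im=capture("wrist");print(o["time"],o["tool_pos"],np.degrees(o["tcp_rot"]),abs(o["dq"]).max())
np.save("w4.npy",[o["tool_pos"],o["tcp_rot"]])
cv2.imwrite("pics/w4.png",cv2.resize(im[20:270,160:480,::-1],None,fx=2.4,fy=2.4,interpolation=cv2.INTER_CUBIC))
```

```text
9.05 [ 577.09203836 -123.73713324  162.21566895] [-1.79980930e+02 -1.41160548e-03  8.03540825e+01] 0.029827185606129243
```

View pics/w4.png

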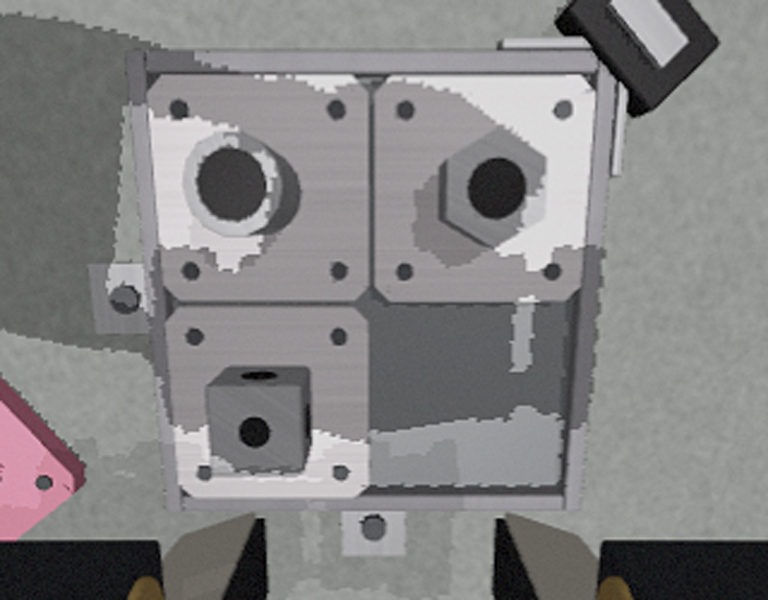

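The square's carrier is now in the (−x,−y) corner (holes at crop (195,336) to (341,472)), and the other two haven't moved. I'll measure it.

```bash
cat >> h.py <<'E'
T0=np.array([580.2,-79.]);TY=-9.7
def meas(fn,H,T=None):
    a=np.load(fn);o=dict(tool_pos=a[0],tcp_rot=a[1])
    f=lambda c:(np.float64(c)+.5)/2.4-.5+[160,20]
    def sq(c,z):
        P=ray("wrist",f(c),z,o)[:,:2];d=(P[1]-P[0])+(P[2]-P[3])
        return P.mean(0),np.degrees(np.arctan2(d[1],d[0]))
    if T: print("tray",*sq(T,16))
    t=np.radians(TY);R=np.array([[np.cos(t),np.sin(t)],[-np.sin(t),np.cos(t)]])
    for k,v in H.items():
        m,y=sq(v,19);print(k,m,y,"in tray",R@(m-T0))
E
python3 - <<'E'
from h import *
np.set_printoptions(precision=1,suppress=True)
meas("w4.npy",dict(square=[(195,336),(339,336),(341,472),(205,472)],hex=[(405,110),(563,109),(552,271),(404,271)],sleeve=[(179,109),(337,109),(339,270),(191,270)]),[(131,52),(613,52),(577,508),(168,508)])
plan([629.6,-43.5,105],80.35,4)
E
```

```text
tray [580.2 -77.9] -9.642199239215755
square [ 529.7 -114.1] -9.626426197503323 in tray [-43.9 -43.1]
hex [629.6 -43.6] -9.558761753286806 in tray [42.7 43.2]
sleeve [544.6 -28.9] -9.56812715361619 in tray [-43.5  43.4]
[np.float64(0.88), np.float64(0.39), np.float64(0.56)] 0.0, [np.float64(0.88), np.float64(0.39), np.float64(0.56)] 0.0, [np.float64(0.88), np.float64(0.39), np.float64(0.56)] 0.0, [np.float64(0.88), np.float64(0.39), np.float64(0.56)] 0.0,
```

Call:
{"method": "arm_command", "body": {
  "gripper": [54, 54, 54, 54, 54],
  "dp": [
    [0.88, 0.39, 0.5],
    [0.88, 0.39, 0.6],
    [0.88, 0.39, 0.6],
    [0.88, 0.38, 0.6],
    [0, 0, 0]
  ],
  "twist": [0, 0, 0, 0, 0]
}}

```text
time: 9.72
tool_pos: [630.4, -41.4, 102.5]
tcp_rot: [-3.138, -0.0, 1.405]
contact_force: [0.7, -0.5, 0.1]
grip_width: 54.3
finger_force: 0.0
```

```bash
python3 -c "
from h import *
plan([629.6,-43.5,29],80.35,3);print(get_obs()['tool_pos'])"
```

```text
[np.float64(-0.03), np.float64(-0.01), np.float64(0.98)] 0.01, [np.float64(-0.03), np.float64(-0.01), np.float64(0.98)] 0.01, [np.float64(-0.03), np.float64(-0.01), np.float64(0.98)] 0.01, [630.37201225 -41.4240678  102.52394323]
```

Call:
{"method": "arm_command", "body": {
  "gripper": [54, 54, 54, 54, 25],
  "dp": [
    [-0.03, -0.02, 1],
    [-0.03, -0.02, 1],
    [0, 0, 0.95],
    [0, 0, 0],
    [0, 0, 0]
  ],
  "twist": [0, 0, 0, 0, 0]
}}

```text
time: 10.35
tool_pos: [630.1, -45.1, 32.1]
tcp_rot: [3.14, 0.0, 1.402]
contact_force: [-0.4, 0.5, 0.3]
grip_width: 48.1
finger_force: 0.0
```

Call:
{"method": "arm_command", "body": {
  "gripper": [25, 25, 25, 25, 25],
  "dp": [
    [0, 0, 0],
    [0, 0, 0],
    [0, 0, 0],
    [-0.2, 0, 0],
    [-0.3, 0, 0]
  ],
  "twist": [0, 0, 0, 0, 0]
}}

```text
time: 10.98
tool_pos: [628.4, -55.8, 32.3]
tcp_rot: [3.139, -0.002, 1.403]
contact_force: [1.1, 6.2, 6.6]
grip_width: 33.7
finger_force: 30.0
```

Call:
{"method": "arm_command", "body": {
  "gripper": [25, 25, 25, 25, 25],
  "dp": [
    [-0.5, 0.02, 0],
    [-0.6, 0.02, 0],
    [-0.6, 0, 0],
    [-0.5, 0, 0],
    [-0.4, 0, 0]
  ],
  "twist": [0, 0, 0, 0, 0]
}}

```text
time: 11.6
tool_pos: [618.5, -120.5, 32.3]
tcp_rot: [3.139, -0.002, 1.403]
contact_force: [2.1, 5.9, 6.5]
grip_width: 33.8
finger_force: 30.0
```

Call:
{"method": "arm_command", "body": {
  "gripper": [25, 25, 25, 25, 25],
  "dp": [
    [-0.2, 0, 0],
    [-0.15, 0, 0],
    [-0.08, 0, 0],
    [0, 0, 0],
    [0, 0, 0]
  ],
  "twist": [0, 0, 0, 0, 0]
}}

```text
time: 12.22
tool_pos: [616.7, -130.5, 32.3]
tcp_rot: [3.139, -0.002, 1.403]
contact_force: [1.0, 6.3, 7.8]
grip_width: 34.1
finger_force: 30.0
```

Call:
{"method": "arm_command", "body": {
  "gripper": [25, 25, 25, 25, 25],
  "dp": [
    [-0.06, 0, 0],
    [-0.06, 0.04, 0],
    [-0.02, 0.06, 0],
    [0, 0.04, 0],
    [0, 0, 0]
  ],
  "twist": [0, 0, 0, 0, 0]
}}

```text
time: 12.85
tool_pos: [616.8, -130.7, 32.4]
tcp_rot: [-3.136, -0.006, 1.403]
contact_force: [-9.5, 18.5, 17.7]
grip_width: 33.6
finger_force: 30.0
```

Call:
{"method": "arm_command", "body": {
  "gripper": [54, 54, 54, 54, 54],
  "dp": [
    [0.08, -0.08, 0],
    [0, 0, 0],
    [0, 0, 0],
    [0, 0, -0.8],
    [0, 0, -1]
  ],
  "twist": [0, 0, 0, 0, 0]
}}

```text
time: 13.48
tool_pos: [616.5, -134.0, 75.6]
tcp_rot: [-3.14, -0.0, 1.402]
contact_force: [-0.3, 0.4, 0.4]
grip_width: 54.1
finger_force: 0.0
```

Call:
{"method": "arm_command", "body": {
  "gripper": [54, 54, 54, 54, 54],
  "dp": [
    [0, -0.5, -1],
    [0, -0.6, -1],
    [0, -0.6, -1],
    [0, 0, -0.4],
    [0, 0, 0]
  ],
  "twist": [0, 0, 0, 0, 0]
}}

```text
time: 14.1
tool_pos: [575.8, -127.0, 161.3]
tcp_rot: [3.14, 0.0, 1.402]
contact_force: [-0.1, -0.0, -0.6]
grip_width: 54.0
finger_force: 0.0
```

Run:
```python
from h import *
o=get_obs();im=capture("wrist");print(o["time"],o["tool_pos"],np.degrees(o["tcp_rot"]),abs(o["dq"]).max())
np.save("w5.npy",[o["tool_pos"],o["tcp_rot"]])
cv2.imwrite("pics/w5.png",cv2.resize(im[20:270,160:480,::-1],None,fx=2.4,fy=2.4,interpolation=cv2.INTER_CUBIC))
```

```text
14.1 [ 575.77515987 -126.99346602  161.25854032] [1.79910445e+02 1.13831226e-02 8.03459723e+01] 0.027264127774834813
```

View pics/w5.png

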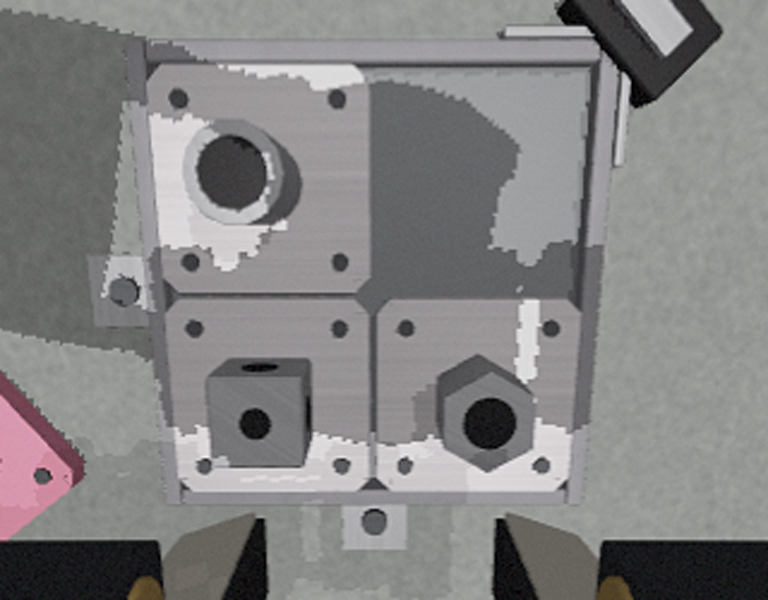

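The hex is in the (+x,−y) place (holes at crop (405,328) to (542,466)) and the reader corner is empty. The sleeve is at crop (232,172).

Run:
```python
from h import *
np.set_printoptions(precision=1,suppress=True)
meas("w5.npy",dict(square=[(195,329),(340,329),(342,466),(205,466)],hex=[(405,328),(551,328),(542,466),(404,466)],sleeve=[(179,99),(337,99),(340,263),(191,262)]),[(131,41),(614,41),(579,503),(169,503)])
plan([544.6,-29.2,115],80.35,5)
```

```text
tray [580.2 -78.3] -9.660776110904534
square [ 529.7 -114.5] -9.658741125797382 in tray [-43.8 -43.5]
hex [ 615.5 -128.9] -9.684053727662887 in tray [ 43.2 -43.3]
sleeve [544.5 -29.2] -9.756182615340585 in tray [-43.5  43.1]
[np.float64(0.73), np.float64(-0.37), np.float64(0.36)] 0.0, [np.float64(0.73), np.float64(-0.37), np.float64(0.36)] 0.0, [np.float64(0.73), np.float64(-0.37), np.float64(0.36)] 0.0, [np.float64(0.73), np.float64(-0.37), np.float64(0.36)] 0.0, [np.float64(0.73), np.float64(-0.37), np.float64(0.36)] 0.0,
```

Run:
```python
from h import *
np.set_printoptions(precision=1,suppress=True)
a=np.load("w5.npy");o=dict(tool_pos=a[0],tcp_rot=a[1])
g=cv2.cvtColor(cv2.imread("pics/w5.png"),cv2.COLOR_BGR2GRAY).astype(float)
p=g[380:425].mean(0);print(p[355:392].round());print(p[150:185].round());print(p[565:605].round())
f=lambda c:(np.float64(c)+.5)/2.4-.5+[160,20]
P=ray("wrist",f([(369.,402),(377.5,402)]),19,o);print("gap",np.linalg.norm(P[1]-P[0]))
```

```text
[145. 145. 145. 145. 145. 145. 146. 145. 146. 147. 148. 146. 143. 132.
 119. 104.  88.  78.  73.  73.  82. 101. 120. 137. 143. 147. 148. 146.
 145. 145. 145. 145. 145. 145. 144. 144. 145.]
[150. 151. 151. 151. 150. 149. 149. 148. 148. 146. 140. 134. 125. 120.
 114. 110. 108. 105. 104. 106. 109. 116. 125. 134. 141. 143. 143. 143.
 143. 142. 142. 142. 143. 143. 143.]
[146. 146. 146. 147. 148. 146. 145. 139. 131. 122. 112. 106. 103. 104.
 106. 106. 105. 105. 105. 106. 105. 104. 105. 106. 112. 120. 131. 141.
 147. 152. 152. 152. 151. 151. 151. 151. 151. 151. 150. 150.]
gap 3.617491428863686
```

Call:
{"method": "arm_command", "body": {
  "gripper": [54, 54, 54, 54, 54],
  "dp": [
    [0.73, -0.37, 0.36],
    [0.73, -0.37, 0.36],
    [0.73, -0.37, 0.36],
    [0.73, -0.37, 0.36],
    [0.73, -0.37, 0.36]
  ],
  "twist": [0, 0, 0, 0, 0]
}}

```text
time: 14.78
tool_pos: [544.3, -27.6, 115.1]
tcp_rot: [-3.141, -0.0, 1.403]
contact_force: [-0.4, 0.0, 0.0]
grip_width: 53.8
finger_force: 0.0
```

```bash
python3 -c "
from h import *
plan([544.6,-29.2,29],80.35,4);o=get_obs();print(o['tool_pos'],np.degrees(o['tcp_rot']))"
```

```text
[np.float64(-0.02), np.float64(0.01), np.float64(0.86)] 0.001, [np.float64(-0.02), np.float64(0.01), np.float64(0.86)] 0.001, [np.float64(-0.02), np.float64(0.01), np.float64(0.86)] 0.001, [np.float64(-0.02), np.float64(0.01), np.float64(0.86)] 0.001, [544.31449206 -27.58915285 115.11616858] [-1.79977897e+02 -5.88812385e-03  8.03711974e+01]
```

By the hole centres the hex carrier may be about 1 mm short of the +x wall: its spacing to the square is 87.0 mm and should be 88 mm. I'll seat it firmly before touching the sleeve.

```bash
python3 -c "
from h import *
plan([615.5,-129.5,105],80.35,5)"
```

```text
[np.float64(-0.71), np.float64(0.7), np.float64(0.08)] 0.001, [np.float64(-0.71), np.float64(0.7), np.float64(0.08)] 0.001, [np.float64(-0.71), np.float64(0.7), np.float64(0.08)] 0.001, [np.float64(-0.71), np.float64(0.7), np.float64(0.08)] 0.001, [np.float64(-0.71), np.float64(0.7), np.float64(0.08)] 0.001,
```

Call:
{"method": "arm_command", "body": {
  "gripper": [54, 54, 54, 54, 54],
  "dp": [
    [-0.71, 0.7, 0],
    [-0.71, 0.7, 0],
    [-0.71, 0.7, 0],
    [-0.71, 0.7, 0.2],
    [-0.71, 0.7, 0.3]
  ],
  "twist": [0, 0, 0, 0, 0]
}}

```text
time: 15.4
tool_pos: [616.7, -130.8, 103.2]
tcp_rot: [3.141, -0.0, 1.403]
contact_force: [0.4, -0.1, -0.4]
grip_width: 54.5
finger_force: 0.0
```

Call:
{"method": "arm_command", "body": {
  "gripper": [54, 54, 54, 54, 25],
  "dp": [
    [0, 0, 1],
    [0, 0, 1],
    [0, 0, 0.9],
    [0, 0, 0],
    [0, 0, 0]
  ],
  "twist": [0, 0, 0, 0, 0]
}}

```text
time: 16.02
tool_pos: [616.7, -130.7, 31.7]
tcp_rot: [3.14, 0.0, 1.403]
contact_force: [-0.2, 0.2, 0.4]
grip_width: 47.8
finger_force: 0.0
```

Call:
{"method": "arm_command", "body": {
  "gripper": [25, 25, 25, 25, 25],
  "dp": [
    [0, 0, 0],
    [0, 0, 0],
    [0, 0.08, 0],
    [0, 0.08, 0],
    [0, 0.06, 0]
  ],
  "twist": [0, 0, 0, 0, 0]
}}

```text
time: 16.65
tool_pos: [617.5, -131.2, 32.3]
tcp_rot: [-3.133, -0.0, 1.403]
contact_force: [-21.7, 1.4, 20.8]
grip_width: 33.7
finger_force: 30.0
```

Call:
{"method": "arm_command", "body": {
  "gripper": [25, 54, 54, 54, 54],
  "dp": [
    [-0.08, 0, 0],
    [0.05, -0.1, 0],
    [0, 0, 0],
    [0, 0, 0],
    [0, 0, -0.8]
  ],
  "twist": [0, 0, 0, 0, 0]
}}

```text
time: 17.27
tool_pos: [618.0, -132.1, 49.5]
tcp_rot: [-3.138, -0.001, 1.402]
contact_force: [-0.8, 0.2, -0.6]
grip_width: 53.8
finger_force: 0.0
```

Call:
{"method": "arm_command", "body": {
  "gripper": [54, 54, 54, 54, 54],
  "dp": [
    [0, -0.4, -1],
    [0, -0.6, -1],
    [0, -0.7, -1],
    [0, 0, -1],
    [0, 0, 0]
  ],
  "twist": [0, 0, 0, 0, 0]
}}

```text
time: 17.9
tool_pos: [578.4, -125.7, 152.9]
tcp_rot: [3.137, 0.001, 1.402]
contact_force: [0.1, -0.4, 0.0]
grip_width: 54.1
finger_force: 0.0
```

Run:
```python
from h import *
np.set_printoptions(precision=1,suppress=True)
o=get_obs();im=capture("wrist");print(o["time"],o["tool_pos"])
a=np.load("w5.npy");o5=dict(tool_pos=a[0],tcp_rot=a[1])
np.save("w6.npy",[o["tool_pos"],o["tcp_rot"]])
I=cv2.resize(im[20:270,160:480,::-1],None,fx=2.4,fy=2.4,interpolation=cv2.INTER_CUBIC)
cv2.imwrite("pics/w6.png",I)
# hole centroids: predicted hole positions (30 mm from centre), darkest blob centroid, both pictures
R=Rn.from_euler('z',-9.66,degrees=True).as_matrix()[:2,:2]
def holes(img,o):
    g=255-cv2.cvtColor(img,cv2.COLOR_BGR2GRAY).astype(float)
    for k,c in dict(square=(-43.9,-43.9),hex=(43.5,-43.9),sleeve=(-43.5,43.3)).items():
        Q=[]
        for s in((-1,1),(1,1),(1,-1),(-1,-1)):
            w=R@(np.array(c)+29.9*np.array(s))+[580.2,-78.4]
            u,v=np.round((proj("wrist",[[*w,19]],o)[0]-[160,20]+.5)*2.4-.5).astype(int)
            W=g[v-12:v+13,u-12:u+13];W=np.clip(W-160,0,None);yy,xx=np.mgrid[v-12:v+13,u-12:u+13]
            q=np.array([(W*xx).sum(),(W*yy).sum()])/W.sum()
            Q.append(ray("wrist",[(q+.5)/2.4-.5+[160,20]],19,o)[0,:2])
        print(k,R.T@(np.mean(Q,0)-[580.2,-78.4]))
holes(cv2.imread("pics/w4.png"),(lambda a:dict(tool_pos=a[0],tcp_rot=a[1]))(np.load("w4.npy")));holes(cv2.imread("pics/w5.png"),o5);holes(I,o)
plan([544.6,-29.2,105],80.35,5,o)
```

```text
17.9 [ 578.4 -125.7  152.9]
square [-44.1 -43.5]
hex [nan nan]
sleeve [-43.5  42.7]
square [-43.9 -43.4]
hex [ 43.  -43.2]
sleeve [-43.5  42.8]
square [-44.1 -43.5]
hex [ 43.8 -43.1]
sleeve [-43.5  42.8]
[np.float64(0.72), np.float64(-0.4), np.float64(0.38)] 0.0, [np.float64(0.72), np.float64(-0.4), np.float64(0.38)] 0.0, [np.float64(0.72), np.float64(-0.4), np.float64(0.38)] 0.0, [np.float64(0.72), np.float64(-0.4), np.float64(0.38)] 0.0, [np.float64(0.72), np.float64(-0.4), np.float64(0.38)] 0.0,<stdin>:18: RuntimeWarning: invalid value encountered in divide
```

The hex carrier is now seated: spacing to the square is 87.9 mm. Next is the sleeve.

Call:
{"method": "arm_command", "body": {
  "gripper": [54, 54, 54, 54, 54],
  "dp": [
    [0.72, -0.4, 0.2],
    [0.72, -0.4, 0.3],
    [0.72, -0.4, 0.4],
    [0.72, -0.4, 0.4],
    [0.7, -0.4, 0.4]
  ],
  "twist": [0, 0, 0, 0, 0]
}}

```text
time: 18.58
tool_pos: [542.1, -27.5, 107.1]
tcp_rot: [-3.14, -0.0, 1.402]
contact_force: [-0.6, -0.1, -0.5]
grip_width: 53.9
finger_force: 0.0
```

Call:
{"method": "arm_command", "body": {
  "gripper": [54, 54, 54, 54, 25],
  "dp": [
    [0, 0, 1],
    [0, 0, 1],
    [0, 0, 1],
    [0, 0, 0.2],
    [0, 0, 0]
  ],
  "twist": [0, 0, 0, 0, 0]
}}

```text
time: 19.2
tool_pos: [542.8, -28.3, 28.4]
tcp_rot: [-3.141, -0.0, 1.403]
contact_force: [0.3, 0.4, 0.8]
grip_width: 47.7
finger_force: 0.0
```

Call:
{"method": "arm_command", "body": {
  "gripper": [25, 25, 25, 25, 25],
  "dp": [
    [0, 0, 0],
    [0, 0, 0],
    [0, 0, 0],
    [0, 0.2, 0],
    [0, 0.3, 0]
  ],
  "twist": [0, 0, 0, 0, 0]
}}

```text
time: 19.82
tool_pos: [552.0, -29.9, 29.6]
tcp_rot: [-3.135, -0.0, 1.403]
contact_force: [-10.1, 2.2, 12.1]
grip_width: 31.6
finger_force: 30.0
```

Call:
{"method": "arm_command", "body": {
  "gripper": [25, 25, 25, 25, 25],
  "dp": [
    [0, 0.5, 0],
    [0, 0.6, 0],
    [0, 0.6, 0],
    [0, 0.5, 0],
    [0, 0.4, 0]
  ],
  "twist": [0, 0, 0, 0, 0]
}}

```text
time: 20.45
tool_pos: [617.6, -41.1, 29.6]
tcp_rot: [-3.137, -0.0, 1.403]
contact_force: [-10.0, 1.9, 10.6]
grip_width: 31.1
finger_force: 30.0
```

Call:
{"method": "arm_command", "body": {
  "gripper": [25, 25, 25, 25, 25],
  "dp": [
    [0, 0.2, 0],
    [0, 0.15, 0],
    [0, 0.1, 0],
    [0, 0.06, 0],
    [0, 0, 0]
  ],
  "twist": [0, 0, 0, 0, 0]
}}

```text
time: 21.08
tool_pos: [630.1, -43.2, 29.6]
tcp_rot: [-3.138, -0.0, 1.403]
contact_force: [-8.2, 1.4, 9.3]
grip_width: 31.5
finger_force: 30.0
```

Call:
{"method": "arm_command", "body": {
  "gripper": [25, 25, 25, 25, 25],
  "dp": [
    [0, 0.08, 0],
    [0, 0.08, 0],
    [0, 0.06, 0],
    [0, 0, 0],
    [0, 0, 0]
  ],
  "twist": [0, 0, 0, 0, 0]
}}

```text
time: 21.7
tool_pos: [632.3, -43.5, 29.8]
tcp_rot: [-3.131, 0.0, 1.403]
contact_force: [-20.9, 2.8, 19.1]
grip_width: 31.3
finger_force: 30.0
```

Call:
{"method": "arm_command", "body": {
  "gripper": [25, 25, 25, 25, 25],
  "dp": [
    [0.06, -0.1, 0],
    [0.08, 0, 0],
    [0.08, 0, 0],
    [0.06, 0, 0],
    [0, 0, 0]
  ],
  "twist": [0, 0, 0, 0, 0]
}}

```text
time: 22.32
tool_pos: [632.4, -42.0, 30.0]
tcp_rot: [-3.135, 0.007, 1.402]
contact_force: [-16.1, -18.6, 14.8]
grip_width: 31.7
finger_force: 30.0
```

Call:
{"method": "arm_command", "body": {
  "gripper": [25, 54, 54, 54, 54],
  "dp": [
    [-0.08, -0.04, 0],
    [-0.08, -0.04, 0],
    [0, 0, 0],
    [0, 0, 0],
    [0, 0, -0.8]
  ],
  "twist": [0, 0, 0, 0, 0]
}}

```text
time: 22.95
tool_pos: [632.1, -40.1, 47.0]
tcp_rot: [-3.138, -0.0, 1.403]
contact_force: [0.0, -0.1, 0.3]
grip_width: 54.0
finger_force: 0.0
```

Call:
{"method": "arm_command", "body": {
  "gripper": [54, 54, 54, 54, 54],
  "dp": [
    [0, 0, -1],
    [0, 0, -1],
    [-0.6, -0.6, -1],
    [-0.8, -0.7, -1],
    [-0.8, -0.7, -0.2]
  ],
  "twist": [0, 0, 0, 0, 0]
}}

```text
time: 23.58
tool_pos: [575.2, -86.8, 155.4]
tcp_rot: [3.138, 0.0, 1.404]
contact_force: [0.0, -0.3, -0.7]
grip_width: 54.4
finger_force: 0.0
```

Call:
{"method": "arm_command", "body": {
  "gripper": [54, 54, 54, 54, 54],
  "dp": [
    [-0.8, 0, 0],
    [-0.4, 0, 0],
    [0, 0, 0],
    [0, 0, 0],
    [0, 0, 0]
  ],
  "twist": [0, 0, 0, 0, 0]
}}

```text
time: 24.2
tool_pos: [569.9, -115.7, 153.1]
tcp_rot: [-3.141, -0.0, 1.403]
contact_force: [0.2, -0.3, 0.2]
grip_width: 54.0
finger_force: 0.0
```

Run:
```python
from h import *
o=get_obs();im=capture("wrist");print(o["time"],o["tool_pos"],np.degrees(o["tcp_rot"]))
np.save("w7.npy",[o["tool_pos"],o["tcp_rot"]])
cv2.imwrite("pics/w7.png",cv2.resize(im[20:270,160:480,::-1],None,fx=2.4,fy=2.4,interpolation=cv2.INTER_CUBIC))
```

```text
24.2 [ 569.87160595 -115.66130694  153.13375353] [-1.79975120e+02 -1.69836251e-02  8.04090889e+01]
```

View pics/w7.png

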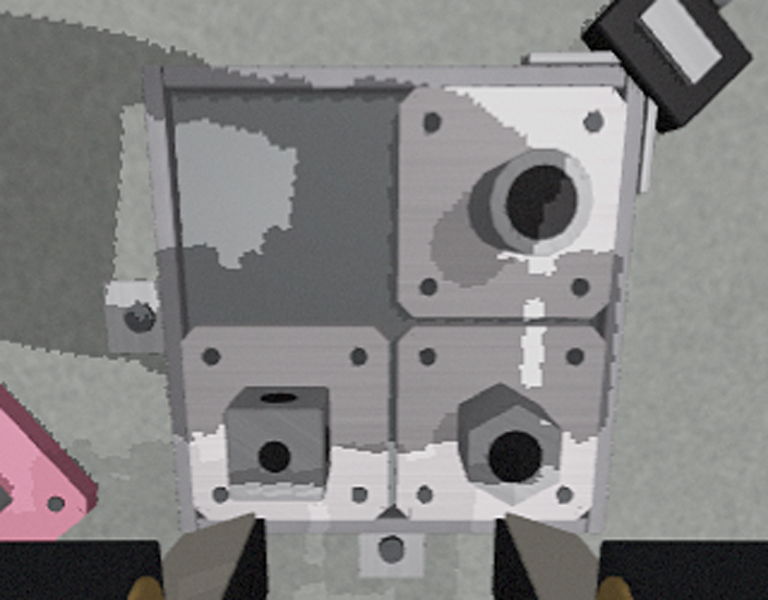

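The sleeve is in the reader corner at crop (542,200), the hex at (515,457) and the square at (275,457). I'll do one numeric check of the carrier centres.

Run:
```python
from h import *
np.set_printoptions(precision=1,suppress=True)
import h;h.T0=np.array([580.2,-78.4]);h.TY=-9.66
meas("w7.npy",dict(square=[(211,357),(359,357),(360,495),(221,495)],hex=[(428,357),(575,357),(565,494),(425,494)],sleeve=[(432,122),(594,122),(580,287),(429,287)]),[(148,67),(642,67),(602,532),(185,532)])
```

```text
tray [580.5 -78.4] -9.593541958789041
square [ 529.6 -114.6] -9.57616811138928 in tray [-43.8 -44.2]
hex [ 616.3 -129. ] -9.58331623798761 in tray [ 44.1 -43.8]
sleeve [630.8 -42.6] -9.6843750573661 in tray [43.9 43.8]
```

All three carriers are within 0.3 mm of 44 mm, so they are home, and the gripper is open and clear above the tray.

```bash
python3 -c "
from plant import *
print(close_job())"
```

```text
the job is handed in; nothing more can be done
None
```

The job is handed in at about 24 s of the 48 s: the square, hexagonal part and sleeve carriers were slid home in the order asked, each measuring within 0.3 mm of its 44 mm position; I re-seated the hexagonal part's carrier once before moving the sleeve, and the gripper was open and clear at the end.

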